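Sort inspected climate loggers and pin the good one in its dock

TASK

Sort the inspected loggers by the metal tag on top. Lay the one with the round tag in the sliding cradle of the sloping dock, lug uphill, push it with the cradle firmly down to the lower end of its slide, then lock it with the loose pin, fully home through the lug and the dock plate; lay the one with the square tag flat, tag up, in the flat reject nest. Leave the logger without a tag and everything else on the table where it is.

Things in the scene. Friction and masses are not known exactly. Their poses are not given: they have to be found in the camera images.
- logger_round: black logger: housing 64 x 44 x 34 mm (x, y, z), origin at the centre of the housing's underside, z up; a steel lug 34 long, 30 wide, 6 mm thick, flush with the underside, sticks out at +x (x = 32 to 66 mm), with a 12 mm hole through it at x = 54 mm. Starts flat on the tray. Passed: round aluminium tag, 27 mm across, on its top.
- logger_square: black logger: housing 64 x 44 x 34 mm (x, y, z), origin at the centre of the housing's underside, z up; a steel lug 34 long, 30 wide, 6 mm thick, flush with the underside, sticks out at +x (x = 32 to 66 mm), with a 12 mm hole through it at x = 54 mm. Starts flat on the tray. Rejected: square aluminium tag, 26 mm, on its top.
- logger_square_mid (a point): middle of the whole length (98 mm) of the square-tagged logger, on its underside (x = 17 mm from its origin); axes as the logger's
- logger_plain: black logger: housing 64 x 44 x 34 mm (x, y, z), origin at the centre of the housing's underside, z up; a steel lug 34 long, 30 wide, 6 mm thick, flush with the underside, sticks out at +x (x = 32 to 66 mm), with a 12 mm hole through it at x = 54 mm. Starts flat on the tray. No tag (not yet inspected): leave it alone.
- tray: flat grey tray, 154 x 358 mm, on which the three loggers lie; floor 4 mm thick, rim 8 mm high above the table; origin at the centre of its underside; fixed
- dock_plate: pass nest: aluminium plate 132 x 84 x 12 mm of the sloping dock, rising 30 degrees towards its +x; z square to its upper face. Origin on the upper face, where the logger's origin is when logger and cradle are fully home (same axes: lug to +x, up the slope). Plate from x = -52 to 80 mm; 12 mm hole through it at x = 54 mm, y = 0. On it slides a steel cradle (see dock_hole)
- dock_hole (a point): centre of the plate's hole, on its upper face; axes as the plate's. Cradle: bottom bar and two side rails, 9 mm high, rails 47.4 mm apart at the foot with flared tops, upper end open. It slides stiffly (about 3 N) along the slope and starts 0 to 12 mm above its lower end, not measured; at the lower end the bar's face is at x = -32 mm, rails x = -28 to 28
- dock: fixed foot of the dock, 150 x 100 mm; the plate's origin is 60 mm above this origin, the plate's top edge about 100 mm above the table; x points up the slope, level
- reject_nest: reject nest: dark steel plate 130 x 76 x 6 mm, flat and fixed, with a pocket of 106 x 50 mm inside steel rims that stand 8 mm above the pocket's floor; floor 6 mm above the table; x along the long side; origin at the centre of its underside. The logger fits either way round
- pin_stand: wooden block 50 x 50 x 38 mm, fixed, with a 14 mm hole down through its middle in which the pin hangs; origin at the centre of its underside
- pin: steel lock pin, 68 mm long, along its z; origin at the tip's end. Round shank 10 mm thick from z = 0 to 34 mm, tip tapered to 6 mm over the first 5 mm; collar 20 mm across, z = 34 to 38 mm; flat grip 26 (x) x 12 (y) mm, z = 38 to 68 mm. Starts upright, its collar on the stand's top. Fully home: collar on the lug, tip 28 mm below the plate's upper face
- tape: tape roll 60 mm across, 20 mm high, lying; bystander; origin under its centre
- jar: small jar 44 mm across, 60 mm high; bystander; origin under its centre
- eraser: rubber block 50 x 22 x 14 mm; bystander; origin under its centre
- notebook: notebook 90 x 130 x 12 mm; bystander; origin under its centre
- scale_bar: flat steel scale bar 25 x 120 x 6 mm; bystander; origin under its centre

How it is judged:
By the outcome, as a careful person would: the job done as asked, in the order asked, and still so for the second after the job is handed in, with the robot touching nothing.
It also fails if it takes over 72 s, if anything falls off the work surface, if the arm or the gripper's body presses on something with over 40 N, if the wrist force passes 120 N, or if a joint passes its speed limit or range.

ROBOT

A 6-joint arm with a two-finger parallel gripper is mounted at the origin on the work surface. World frame = base frame: x ahead of the robot, y to its left, z up, the work surface at z = 0. Lengths are in m, angles in degrees, forces in N, time in s.
With the tool pointing down it reaches from about 0.375 to 0.9 m from the base axis. Payload 3.1 kg.
Tool frame: the origin (TCP) lies at the very end of the fingers, on their centre line; the grasp point (between the pads) lies 19 mm behind it; z points along the fingers, y is the direction in which the jaws open and shut (so a half turn about z gives the same grasp; the last joint's range is limited). The gripper opens to 87 mm and grips with 3 to 60 N. Pads are 19 mm wide; open, the fingers measure 117 mm over their backs; the gripper's body (75 mm by 190 mm) begins 51 mm behind the grasp point.
Start: joints at [-79.67, 30.224, 82.088, -0, 67.689, -10.227], TCP at [0.219, -0.585, 0.223] pointing down, gripper open.
Joint ranges: [-176.69, 176.69], [-43.24, 126.21], [12.49, 139.97], [-82, 262], [0, 151.66], [-163.58, 163.58]. Speed limits (degrees/s): [159.86, 159.86, 180, 180, 180, 180].

INTERFACE

Orientations are given as a 3x3 rotation matrix whose columns are the frame's x, y, z axes.
In Python, from rig import bot gives the robot as it stands. The module is installed in compiled form; this text tells all that it offers.
- The arm moves only by the tool play_rows, never from a script. Its argument "targets" is a list of rows, each a list of 7 numbers: the closure, from 0 (fully open) to 1 (shut), then the shift along the world's x, y, z in m, then the turn, a rotation vector about the world's x, y, z in rad. A call has 1 to 12 rows; each row shifts and turns the commanded pose from where the row before left it; what a row does not reach is not made up. A row lasts 1/8 s, in which the tool goes at most 62.5 mm and 10.7 degrees, less where a joint would pass 70% of its speed; a pose out of reach is approached as far as the arm can. A call with a gripper value outside its range is refused whole. The fingers move at their own pace and stop on an object; the grip force is fixed at half the most. Time passes only in rows, so rows that do not move let the fingers close. It gives the time, the measured TCP pose, the force and the opening at its end, in the units of the state.
- bot.read_state(): the state, without advancing time (a new reading comes with each control period).
- bot.capture(name): name is "side" or "top"; returns the picture (384x512x3 uint8, blue, green, red); there is no depth.
- bot.get_calibration(name): a dict with "fx", "fy", "cx", "cy" (pixels), "R" (3x3) and "t" (3): a world point X has camera coordinates R X + t. Camera axes: x right, y down, z forward; pixel columns grow to the right and rows downward; lengths in m; the calibration is good to about 2 mm. A picture is of the moment at which its call begins. get_calibration takes no time and is no camera call.
- bot.hand_in(): hands the job in, once; it reports no verdict.
The state is a dict: "time_s": time; "joint_positions": joint angles; "qvel": joint speeds; "tau": joint torques, N m; "position": TCP position; "tcp_rot": TCP orientation; "force": force on the tool from outside, world axes, zero at the start; "moment": the same for the moment, N m; "opening": opening from 0.0 (shut) to 1.0 (fully open).
Only numpy, scipy, OpenCV 4.12 (cv2) and the standard library are available. Lean on these libraries where they do the work, as an engineer would, in place of code of your own. Each camera call takes 0.05 s, during which the arm holds its last target. There are 200 camera calls.

## Working session

There is one attempt and no reset: what is moved stays moved. The work goes in short steps, Python scripts to look and compute and a tool call to move; the robot and the scene stay as the last step left them, time stands still between calls to the robot, and variables do not carry over. Pictures are saved under pics/ and viewed, about 8 in all and at most 12, crops included, and the job is handed in when it is done.

Besides the shell and the picture viewer there is one more tool, called as name([rows], argument=value, ...), one row to a line, values as JSON. play_rows: Moves the arm, as the interface text tells. Its arguments: {"type":"object","properties":{"targets":{"type":"array","items":{"type":"array","items":{"type":"number"}}}},"required":["targets"]}

```bash
mkdir -p pics
cat > h.py <<'E'
import numpy as np, cv2
from rig import bot
def snap(n,f):
    im=bot.capture(n); cv2.imwrite('pics/'+f+'.png',im); return im
def ray(n,uv):
    c=bot.get_calibration(n); R=np.array(c['R']);t=np.array(c['t'])
    d=R.T@np.array([(uv[0]-c['cx'])/c['fx'],(uv[1]-c['cy'])/c['fy'],1]); return -R.T@t,d
def onz(n,uv,z):
    o,d=ray(n,uv); return o+d*(z-o[2])/d[2]
def proj(n,X):
    c=bot.get_calibration(n); p=np.array(c['R'])@np.array(X)+np.array(c['t']); return c['fx']*p[0]/p[2]+c['cx'],c['fy']*p[1]/p[2]+c['cy']
E
python3 - <<'E'
from h import *
a=snap('top','t0'); b=snap('side','s0')
for n in('t0','s0'):
    i=cv2.imread(f'pics/{n}.png'); cv2.imwrite(f'pics/{n}b.png',cv2.resize(i,(800,600),interpolation=cv2.INTER_CUBIC))
for n in('top','side'):
    o,d=ray(n,(256,192)); print(n,o,d,bot.get_calibration(n)['fx'])
E
```

```text
top [3.81286441e-01 8.62355683e-04 1.07014193e+00] [ 0.13131033 -0.00464026 -0.9913706 ] 441.0523708312419
side [0.00470565 0.65830511 0.58001787] [ 0.50946183 -0.68780137 -0.51726509] 463.7358590829047
```

View pics/t0b.png

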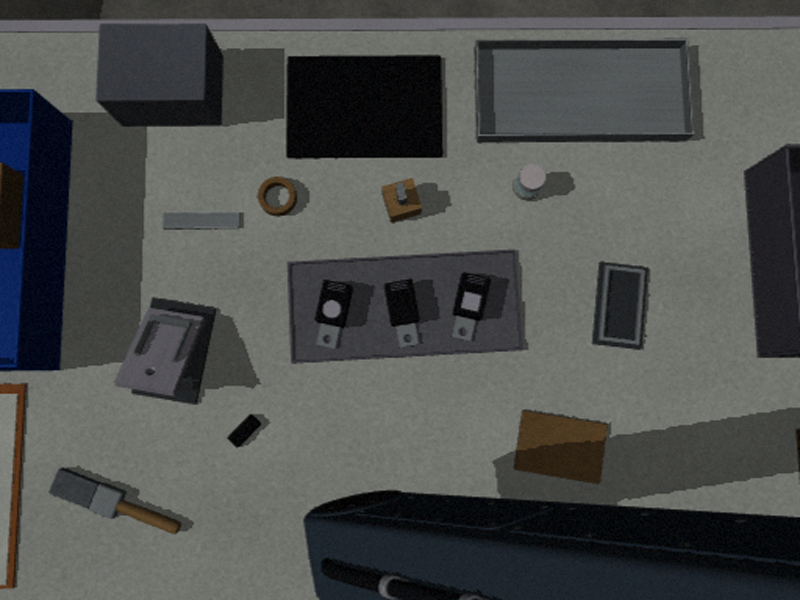

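View pics/s0b.png

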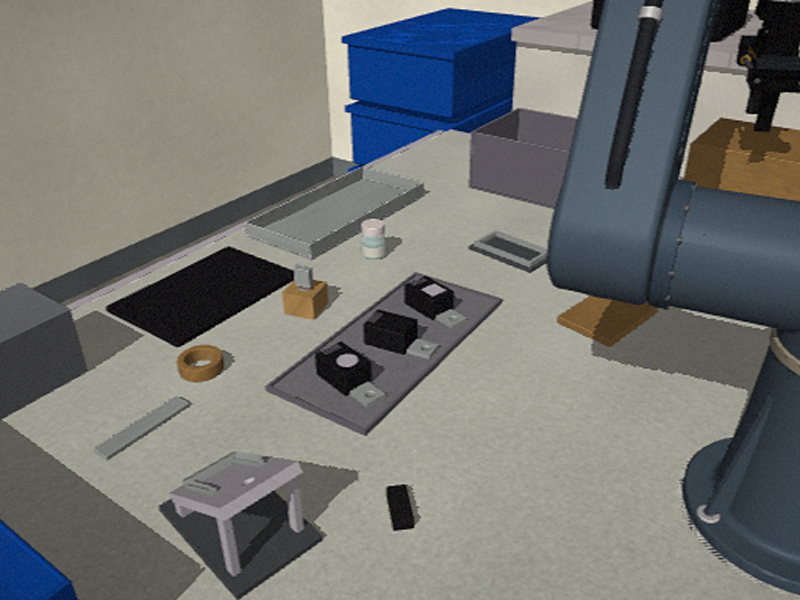

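Top view: up is +x, left is +y. Round-tag logger is at (333,312), plain at (402,310) and square at (470,298); the dock is at (165,350) with its hole at (150,371), the pin stand at (402,198) and the nest at (621,305). Next I zoom in for measurement.

Run:
```python
from h import *
t=cv2.imread('pics/t0.png'); s=cv2.imread('pics/s0.png')
C=np.zeros((600,800,3),np.uint8)
def put(im,x0,x1,y0,y1,k,X,Y):
    c=cv2.resize(im[y0:y1,x0:x1],None,fx=k,fy=k,interpolation=cv2.INTER_CUBIC)
    c=np.clip(c.astype(float)*1.5,0,255).astype(np.uint8)
    C[Y:Y+c.shape[0],X:X+c.shape[1]]=c
put(t,70,140,187,262,5,0,0)
put(s,100,210,285,384,4,355,0)
put(t,195,325,170,228,3.4,0,400)
put(t,238,278,108,148,4,450,400)
put(s,175,215,165,210,4,620,400)
cv2.imwrite('pics/c1.png',C)
```

```text
(no output)
```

View pics/c1.png

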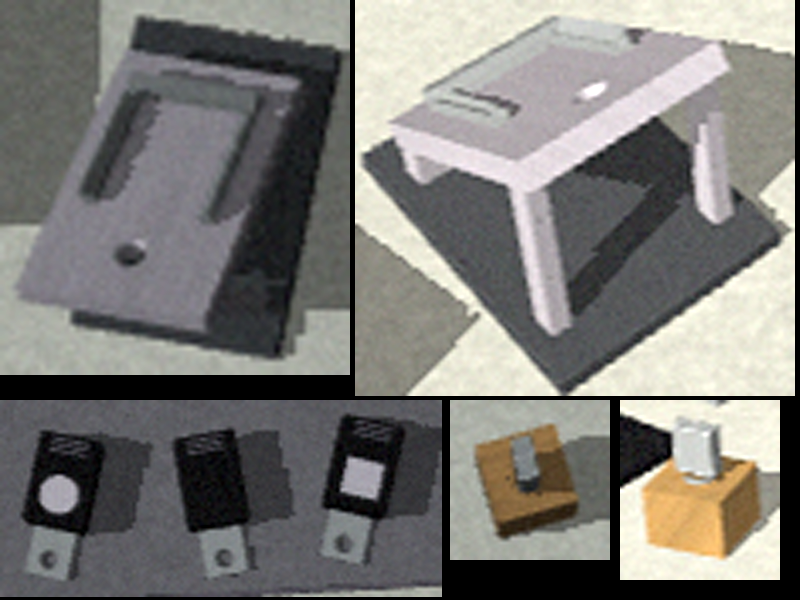

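Run:
```python
from h import *
t=cv2.imread('pics/t0.png'); s=cv2.imread('pics/s0.png')
g=cv2.cvtColor(t,cv2.COLOR_BGR2GRAY)
np.set_printoptions(precision=4,suppress=True)
# tags, lugs on top view
sub=g[170:228,195:325]
print('levels tag/lug/tray/hole', g[198,212],g[212,204],g[220,230],g[217,209])
def cents(lo,hi,amin,off=(195,170),img=sub):
    m=((img>=lo)&(img<=hi)).astype(np.uint8)
    n,l,st,c=cv2.connectedComponentsWithStats(m)
    for i in range(1,n):
        if amin<st[i,4]<600: 
            r=cv2.minAreaRect(np.argwhere(l==i)[:,::-1].astype(np.float32))
            print(lo,c[i]+off,st[i,4],np.array(r[0])+off,r[1],r[2])
cents(125,255,30); cents(85,255,30)
# nest: pocket
H=[(96,237.6)];
o,d=ray('top',H[0]);p,e=ray('side',(159.25,307.75))
A=np.array([d,-e]).T; k=np.linalg.lstsq(A,p-o,rcond=None)[0]; print('hole tri',o+d*k[0],p+e*k[1], 'at z.087',onz('top',H[0],.087),onz('side',(159.25,307.75),.087))
for uv,z in(((95,197.4),.034),((130,202.6),.034),((74,246.4),.1),((111.6,253),.1)): print(onz('top',uv,z))
```

```text
levels tag/lug/tray/hole 113 86 65 56
85 [301.1364 192.4636] 110 [301.1706 192.4824] (10.521127700805664, 10.195732116699219) 12.52880859375
85 [211.8542 197.1979] 96 [212. 197.] (10.0, 10.0) 90.0
85 [296.5043 209.1538] 117 [296.2823 209.7294] (11.28038501739502, 13.015828132629395) 12.528807640075684
85 [209.6179 214.0732] 123 [209.2647 214.5588] (11.605780601501465, 13.341224670410156) 12.52880859375
85 [260.0769 213.5812] 117 [260.0946 214.0676] (12.987520217895508, 11.672327995300293) 80.53767395019531
85 [307.2024 226.3929] 84 [302.5 226. ] (2.0, 43.0) 90.0
hole tri [0.413  0.3504 0.0902] [0.4111 0.3489 0.0895] at z.087 [0.4131 0.3516 0.087 ] [0.4132 0.3473 0.087 ]
[0.5094 0.3761 0.034 ]
[0.4962 0.2933 0.034 ]
[0.3941 0.3941 0.1   ]
[0.379  0.3119 0.1   ]
```

Run:
```python
from h import *
np.set_printoptions(precision=4,suppress=True)
t=cv2.imread('pics/t0.png'); s=cv2.imread('pics/s0.png')
for n,tag,lug in(('round',(211.9,197.15),(209.3,214.5)),('square',(301.15,192.47),(296.3,209.7))):
    a=onz('top',tag,.038);b=onz('top',lug,.0095);d=b-a;print(n,a,b,'yaw',np.degrees(np.arctan2(d[1],d[0])),'dist',np.hypot(d[0],d[1]))
C=np.zeros((600,800,3),np.uint8)
def put(im,x0,x1,y0,y1,k,X,Y):
    c=cv2.resize(im[y0:y1,x0:x1],None,fx=k,fy=k,interpolation=cv2.INTER_CUBIC)
    c=np.clip(c.astype(float)*1.7,0,255).astype(np.uint8)
    C[Y:Y+c.shape[0],X:X+c.shape[1]]=c
put(t,242,274,110,145,10,0,0)
put(s,180,215,165,207,10,330,0)
put(t,375,420,163,227,2.6,690,0)
put(t,195,230,175,225,5,0,350)
put(t,280,320,165,225,4,330,430)
put(t,375,420,163,227,6,530,210)
cv2.imwrite('pics/c2.png',C)
```

```text
round [0.5068 0.1    0.038 ] [0.4682 0.1089 0.0095] yaw 166.99396630263186 dist 0.03958314614408157
square [ 0.5158 -0.1106  0.038 ] [ 0.4777 -0.101   0.0095] yaw 165.8622618410513 dist 0.03932558886084577Traceback (most recent call last):
  File "<stdin>", line 13, in <module>
  File "<stdin>", line 10, in put
ValueError: could not broadcast input array from shape (166,117,3) into shape (166,110,3)
```

Run:
```python
from h import *
t=cv2.imread('pics/t0.png'); s=cv2.imread('pics/s0.png')
C=np.zeros((600,800,3),np.uint8)
def put(im,x0,x1,y0,y1,k,X,Y):
    c=cv2.resize(im[y0:y1,x0:x1],None,fx=k,fy=k,interpolation=cv2.INTER_CUBIC)
    c=np.clip(c.astype(float)*1.7,0,255).astype(np.uint8)
    C[Y:Y+c.shape[0],X:X+c.shape[1]]=c
put(t,242,274,110,145,10,0,0)
put(s,180,215,165,207,5,330,0)
put(t,195,230,175,225,5,0,350)
put(t,280,320,165,225,5,200,350-50)
put(t,375,420,163,227,8,430,60)
cv2.imwrite('pics/c2.png',C)
```

```text
(no output)
```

View pics/c2.png

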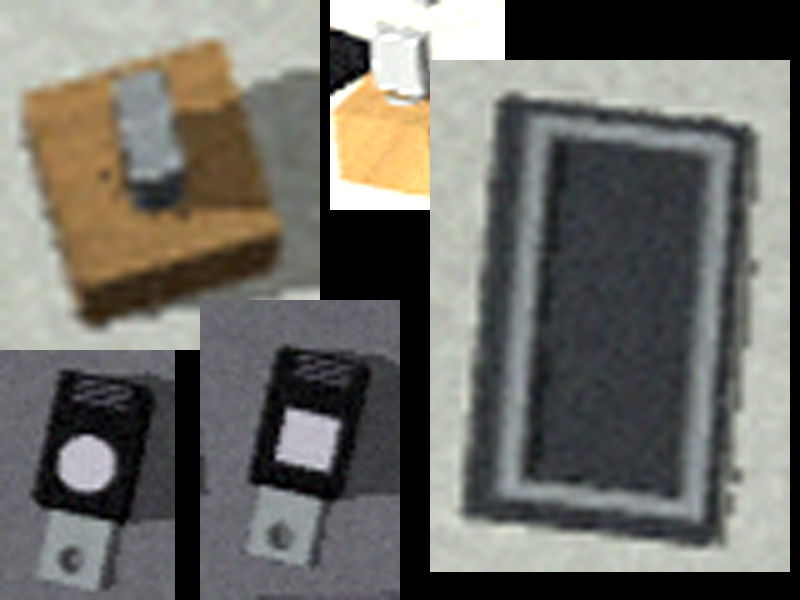

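```bash
cat >> h.py <<'E'
from scipy.spatial.transform import Rotation as Ro
def goal(P,R):
    """remaining shift and rotvec from the measured pose"""
    s=bot.read_state(); print('from',np.round(s['position'],4),'d',np.round(np.array(P)-s['position'],4),'rv',np.round(Ro.from_matrix(np.array(R)@np.array(s['tcp_rot']).T).as_rotvec(),4),'t',s['time_s'])
def down(yaw):  # tool down, x axis at yaw (deg)
    a=np.radians(yaw);x=np.array([np.cos(a),np.sin(a),0]);z=np.array([0,0,-1.]);return np.array([x,np.cross(z,x),z]).T
E
python3 - <<'E'
from h import *
np.set_printoptions(precision=4,suppress=True)
a=onz('top',(255.8,117.5),.072);b=onz('top',(257.7,127.3),.072);d=a-b
print('pin',(a+b)/2,np.hypot(*d[:2]),np.degrees(np.arctan2(d[1],d[0])))
f=lambda u,v:((u-430)/8+375,(v-60)/8+163)
print('nest',onz('top',f(615.5,317),.014),onz('top',f(610,320.5),.006))
a=onz('top',f(632.5,125),.014);b=onz('top',f(598.5,508.5),.014);d=a-b;print(np.degrees(np.arctan2(d[1],d[0])),np.hypot(*d[:2]))
s=bot.read_state();print(np.array(s['tcp_rot']),s['opening'],s['force'])
for y in(167-180,): goal([.5159,.0979,.12],down(y))
E
```

```text
pin [ 0.677  -0.0072  0.072 ] 0.02388483146111141 10.075288950110048
nest [ 0.5102 -0.3479  0.014 ] [ 0.5101 -0.3488  0.006 ]
-7.883880318644871 0.11783356604381008
[[ 0.9363  0.3511 -0.0003]
 [ 0.3511 -0.9363  0.0019]
 [ 0.0003 -0.0019 -1.    ]] 1.0007477287265831 [ 0.8815 -0.0504  1.161 ]
from [ 0.2194 -0.5845  0.2217] d [ 0.2965  0.6824 -0.1017] rv [-0.002   0.0002 -0.5857] t 0.1
```

play_rows([
  [0,0.0247,0.0568,0,0,0,-0.0488],
  [0,0.0247,0.0568,0,0,0,-0.0488],
  [0,0.0247,0.0568,0,0,0,-0.0488],
  [0,0.0247,0.0568,0,0,0,-0.0488],
  [0,0.0247,0.0568,0,0,0,-0.0488],
  [0,0.0247,0.0568,0,0,0,-0.0488],
  [0,0.0247,0.0568,0,0,0,-0.0488],
  [0,0.0247,0.0568,0,0,0,-0.0488],
  [0,0.0247,0.0568,0,0,0,-0.0488],
  [0,0.0247,0.0568,-0.02,0,0,-0.0488],
  [0,0.0247,0.0568,-0.04,0,0,-0.0488],
  [0,0.0247,0.0568,-0.04,0,0,-0.0488],
])

```text
time_s: 1.6
position: [0.5081, 0.0787, 0.1347]
tcp_rot: [[0.974, -0.226, 0.001], [-0.226, -0.974, -0.0], [0.001, -0.0, -1.0]]
force: [0.4, -0.6, 0.2]
opening: 1.002
```

Run:
```python
from h import *
goal([.5159,.0979,.018],down(-13))
a=snap('top','t1'); b=snap('side','s1')
C=np.zeros((600,800,3),np.uint8)
def put(im,x0,x1,y0,y1,k,X,Y):
    c=cv2.resize(im[y0:y1,x0:x1],None,fx=k,fy=k,interpolation=cv2.INTER_CUBIC)
    C[Y:Y+c.shape[0],X:X+c.shape[1]]=np.clip(c*1.5,0,255).astype(np.uint8)
put(a,150,270,130,260,3,0,0);put(b,170,310,140,280,3,370,0);cv2.imwrite('pics/c3.png',C)
p=bot.read_state()['position'];print(proj('top',p),proj('side',p))
```

```text
from [0.5081 0.0787 0.1347] d [ 0.0078  0.0192 -0.1167] rv [0.0002 0.0011 0.0011] t 1.6
(np.float64(216.56774624358042), np.float64(192.04886180148702)) (np.float64(224.77539371617996), np.float64(186.69083079723606))
```

View pics/c3.png

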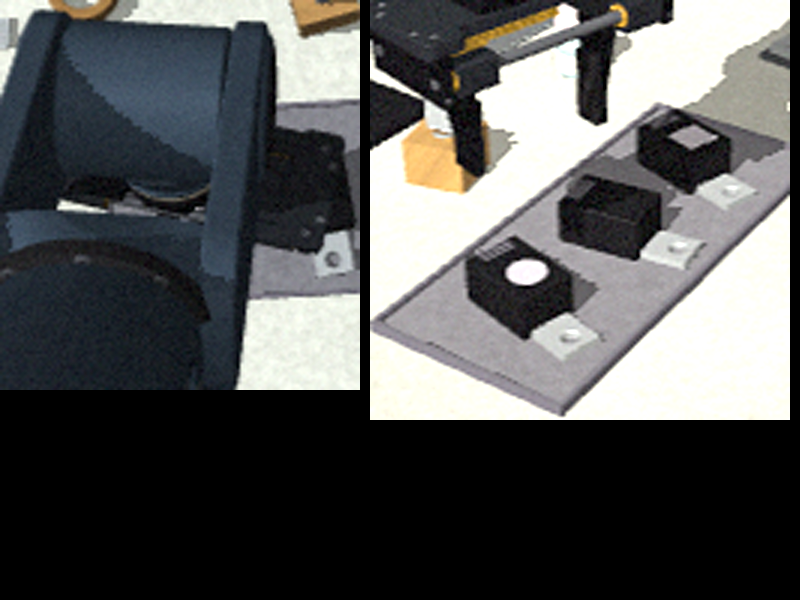

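play_rows([
  [0,0,0,0,0,0,0],
])

```text
time_s: 1.82
position: [0.5068, 0.0772, 0.1349]
tcp_rot: [[0.975, -0.223, -0.002], [-0.223, -0.975, -0.0], [-0.002, 0.001, -1.0]]
force: [0.0, 0.1, 0.5]
opening: 1.002
```

Run:
```python
from h import *
goal([.5159,.0979,.018],down(-13))
b=cv2.imread('pics/s1.png')
for n,tag in(('r',(222.3,230.5)),): 
  # round tag & lug hole in side view
  g=cv2.cvtColor(b,cv2.COLOR_BGR2GRAY)[215:265,200:245]
  m=(g>150).astype(np.uint8);nn,l,st,c=cv2.connectedComponentsWithStats(m)
  print([(c[i]+(200,215),st[i,4]) for i in range(1,nn) if st[i,4]>15])
print(onz('side',tag,.038), onz('side',(170+(572-370)/3,140+336/3),.0095),'hole')
```

```text
from [0.5068 0.0772 0.1349] d [ 0.0091  0.0207 -0.1169] rv [ 0.0003 -0.002  -0.0022] t 1.825
[(array([203.44444444, 217.55555556]), np.int32(54)), (array([221.625 , 230.2375]), np.int32(80))]
[0.50602549 0.09567235 0.038     ] [0.46248746 0.10414769 0.0095    ] hole
```

play_rows([
  [0,0.009,0.0187,-0.04,0,0,0],
  [0,0,0,-0.05,0,0,0],
  [0,0,0,-0.027,0,0,0],
  [0,0,0,0,0,0,0],
  [1,0,0,0,0,0,0],
  [1,0,0,0,0,0,0],
  [1,0,0,0,0,0,0],
  [1,0,0,0,0,0,0],
  [1,0,0,0,0,0,0],
  [1,0,0,0,0,0,0],
])

```text
time_s: 3.08
position: [0.5165, 0.0957, 0.0187]
tcp_rot: [[0.974, -0.225, 0.0], [-0.225, -0.974, 0.0], [0.0, -0.0, -1.0]]
force: [-0.2, 0.1, 2.4]
opening: 0.501
```

play_rows([
  [1,0,0,0.03,0,0,0],
  [1,0,0,0.06,0,0,0],
  [1,0,0,0.06,0,0,0],
  [1,0,0,0.03,0,0,0],
  [1,0,0,0,0,0,0],
])

```text
time_s: 3.7
position: [0.5177, 0.0956, 0.2004]
tcp_rot: [[0.974, -0.225, 0.005], [-0.225, -0.974, -0.0], [0.005, -0.001, -1.0]]
force: [-0.2, 0.5, -3.1]
opening: 0.506
```

```bash
cat >> h.py <<'E'
YAW=170.8
a=np.radians(YAW);u=np.array([np.cos(a),np.sin(a),0])
PX=u*np.cos(np.pi/6)+np.array([0,0,.5]); PZ=np.array([-u[0]*.5,-u[1]*.5,np.cos(np.pi/6)]); PY=np.cross(PZ,PX)
HOLE=np.array([.4125,.3497,.087]); ORG=HOLE-.054*PX
PT=np.array([-PX,PY,-PZ]).T   # tool: x downhill, y, z into plate
def plate(x,y,z): return ORG+x*PX/1e3+y*PY/1e3+z*PZ/1e3
E
python3 - <<'E'
from h import *
np.set_printoptions(precision=4,suppress=True)
print(np.linalg.det(PT),ORG,PX,PY,PZ)
s=snap('side','s2'); s=bot.read_state();print(s['force'],s['opening'])
p=np.array(s['position']);R=np.array(s['tcp_rot'])
# expected lug-hole (side) if origin 15 mm below tcp
goal(plate(20,0,13.7+45),PT)
i=cv2.imread('pics/s2.png');cv2.imwrite('pics/s2b.png',cv2.resize(i[60:260,130:330],None,fx=3,fy=3,interpolation=cv2.INTER_CUBIC))
L=lambda x,y,z:p+R@np.array([-x,y,.0147-z])
print('hole',proj('side',L(.054,0,.006)),'corners',[proj('side',L(.066,k,.006)) for k in(-.015,.015)])
E
```

```text
1.0 [0.4587 0.3422 0.06  ] [-0.8549  0.1385  0.5   ] [-0.1599 -0.9871  0.    ] [ 0.4936 -0.0799  0.866 ]
[ 0.321  -0.2796 -2.1568] 0.5013976695769914
from [0.5161 0.0956 0.1984] d [-0.0455  0.2447 -0.0776] rv [0.1008 0.5143 0.0647] t 3.75
hole (np.float64(232.45534954732858), np.float64(171.8115030671525)) corners [(np.float64(229.94609392152282), np.float64(177.09516193371655)), (np.float64(243.38554015855104), np.float64(171.50897906781307))]
```

View pics/s2b.png

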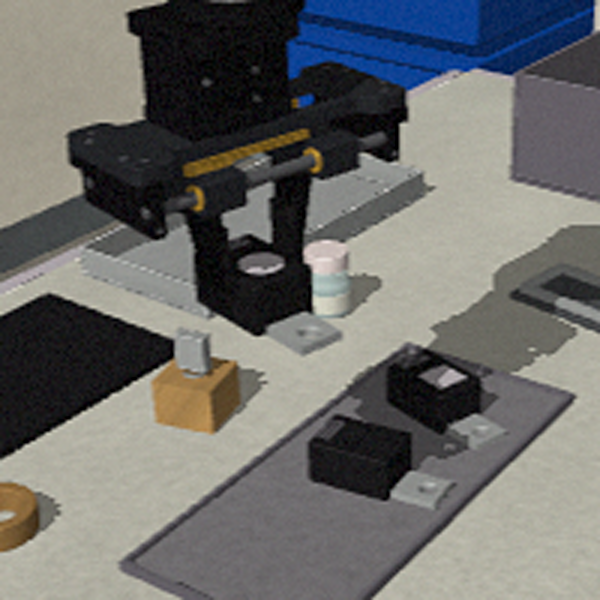

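play_rows([
  [1,-0.008,0.045,0,0.0168,0.0857,0.0108],
  [1,-0.008,0.045,0,0.0168,0.0857,0.0108],
  [1,-0.008,0.045,0,0.0168,0.0857,0.0108],
  [1,-0.008,0.045,-0.01,0.0168,0.0857,0.0108],
  [1,-0.008,0.045,-0.02,0.0168,0.0857,0.0108],
  [1,-0.0055,0.0197,-0.03,0.0168,0.0857,0.0108],
  [1,0,0,0,0,0,0],
  [1,0,0,0,0,0,0],
])

```text
time_s: 4.75
position: [0.4702, 0.3394, 0.1373]
tcp_rot: [[0.854, -0.16, -0.496], [-0.139, -0.987, 0.079], [-0.502, 0.002, -0.865]]
force: [0.6, -0.6, -1.9]
opening: 0.501
```

Run:
```python
from h import *
np.set_printoptions(precision=4,suppress=True)
s=snap('side','s3'); 
goal(plate(18,0,30),PT);goal(plate(18,0,14.7),PT)
cv2.imwrite('pics/s3b.png',cv2.resize(s[184:384,60:260],None,fx=3,fy=3,interpolation=cv2.INTER_CUBIC))
st=bot.read_state();p=np.array(st['position']);R=np.array(st['tcp_rot']);print(st['force'])
L=lambda x,y,z:p+R@np.array([-x,y,.0147-z])
f=lambda q:(np.array(q)-(60,184))*3
print('lug hole',f(proj('side',L(.054,0,.006))),'dock hole',f(proj('side',HOLE)))
print('plate corners',[f(proj('side',plate(x,y,0))) for x,y in((80,42),(80,-42),(-52,42),(-52,-42))])
```

```text
from [0.4709 0.3395 0.1386] d [-0.0128  0.0028 -0.0436] rv [ 0.0007 -0.      0.0006] t 4.8
from [0.4709 0.3395 0.1386] d [-0.0203  0.0041 -0.0568] rv [ 0.0007 -0.      0.0006] t 4.8
[ 0.0227 -0.3025 -1.5202]
lug hole [268.2283 253.0963] dock hole [295.0359 374.8379]
plate corners [array([390.4236, 334.5374]), array([242.2912, 428.1464]), array([275.3165, 319.976 ]), array([140.4394, 399.2334])]
```

View pics/s3b.png

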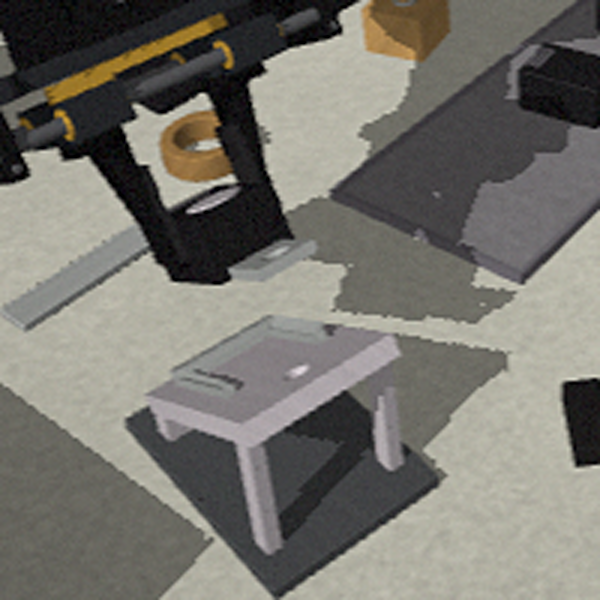

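play_rows([
  [1,-0.0064,0.0014,-0.0218,0,0,0],
  [1,-0.0064,0.0014,-0.0218,0,0,0],
  [1,-0.0025,0.0005,-0.0043,0,0,0],
  [1,0,0,0,0,0,0],
])

```text
time_s: 5.3
position: [0.4561, 0.3434, 0.0919]
tcp_rot: [[0.856, -0.16, -0.492], [-0.139, -0.987, 0.081], [-0.499, -0.001, -0.867]]
force: [0.6, -0.1, -1.8]
opening: 0.505
```

```bash
cat >> h.py <<'E'
def inplate():
    s=bot.read_state(); r=np.array(s['position'])-ORG
    print('plate xyz mm',np.round(np.array([r@PX,r@PY,r@PZ])*1e3,1),'F plate',np.round([np.dot(s['force'],k) for k in(PX,PY,PZ)],1),'M',np.round([np.dot(s['moment'],k) for k in(PX,PY,PZ)],2),'open',round(s['opening'],3),'t',s['time_s'])
E
python3 - <<'E'
from h import *
inplate();goal(plate(18,0,14.7),PT)
E
```

```text
plate xyz mm [18.3 -0.7 26.3] F plate [-1.4  0.  -1.3] M [-0.06  0.52  0.02] open 0.505 t 5.3
from [0.4561 0.3434 0.0919] d [-0.0056  0.0002 -0.0102] rv [-0.0006  0.0015  0.0005] t 5.3
```

Lower 10 mm along −PZ in small steps; −PZ per mm is (−0.49, 0.08, −0.87).

play_rows([
  [1,-0.0027,-0.0002,-0.0047,0,0,0],
  [1,-0.0015,0.0002,-0.0026,0,0,0],
  [1,-0.001,0.0002,-0.0018,0,0,0],
  [1,0,0,0,0,0,0],
])

```text
time_s: 5.8
position: [0.4511, 0.3436, 0.0828]
tcp_rot: [[0.855, -0.16, -0.493], [-0.138, -0.987, 0.08], [-0.5, -0.0, -0.866]]
force: [1.5, -2.7, 5.2]
opening: 0.503
```

Run:
```python
from h import *
inplate()
```

```text
plate xyz mm [18.1 -0.2 15.9] F plate [1.  2.4 5.5] M [0.2  0.05 0.01] open 0.503 t 5.8
```

play_rows([
  [1,-0.0001,-0.0008,0,0,0,0],
  [1,-0.0004,0.0001,-0.0007,0,0,0],
  [1,0,0,0,0,0,0],
])

```text
time_s: 6.18
position: [0.451, 0.3436, 0.0827]
tcp_rot: [[0.856, -0.16, -0.492], [-0.138, -0.987, 0.082], [-0.499, -0.002, -0.867]]
force: [1.5, -1.9, 7.7]
opening: 0.501
```

Run:
```python
from h import *
inplate()
```

```text
plate xyz mm [18.1 -0.1 15.8] F plate [2.3 1.6 7.6] M [-0.02 -0.16 -0.01] open 0.501 t 6.175
```

play_rows([
  [1,0.0034,-0.0006,-0.002,0,0,0],
  [1,0.0034,-0.0006,-0.002,0,0,0],
  [1,0.0034,-0.0006,-0.002,0,0,0],
  [1,0,0,0,0,0,0],
])

```text
time_s: 6.68
position: [0.4599, 0.342, 0.0776]
tcp_rot: [[0.854, -0.16, -0.495], [-0.137, -0.987, 0.082], [-0.502, -0.002, -0.865]]
force: [0.2, -1.0, 13.2]
opening: 0.503
```

Run:
```python
from h import *
inplate()
```

```text
plate xyz mm [ 7.7  0.  15.8] F plate [ 6.3  1.  11.6] M [-0.1  -0.68  0.09] open 0.503 t 6.675
```

play_rows([
  [1,0.0037,-0.0006,-0.0014,0,0,0],
  [1,0.0026,-0.0004,-0.0015,0,0,0],
  [1,0.0017,-0.0003,-0.001,0,0,0],
  [1,0,0,0,0,0,0],
])

```text
time_s: 7.18
position: [0.4667, 0.3408, 0.0736]
tcp_rot: [[0.853, -0.16, -0.498], [-0.137, -0.987, 0.082], [-0.504, -0.001, -0.864]]
force: [-2.2, -0.9, 11.3]
opening: 0.5
```

Run:
```python
from h import *
inplate()
```

```text
plate xyz mm [-0.3  0.1 15.9] F plate [7.4 1.2 8.7] M [-0.12 -0.88  0.03] open 0.5 t 7.175
```

Near home but no stop force yet (+7 N could be cradle drag). Continue.

play_rows([
  [1,0.0017,-0.0003,-0.001,0,0,0],
  [1,0.0017,-0.0003,-0.001,0,0,0],
  [1,0,0,0,0,0,0],
])

```text
time_s: 7.55
position: [0.4677, 0.3406, 0.0732]
tcp_rot: [[0.85, -0.16, -0.503], [-0.137, -0.987, 0.082], [-0.51, -0.001, -0.86]]
force: [-5.5, 0.0, 17.8]
opening: 0.506
```

Run:
```python
from h import *
inplate()
```

```text
plate xyz mm [-1.4  0.1 16. ] F plate [13.6  0.9 12.7] M [-0.05 -1.95 -0.02] open 0.506 t 7.55
```

play_rows([
  [1,0.002,-0.0003,-0.0005,0,0,0],
  [1,0.002,-0.0003,-0.001,0,0,0],
  [1,0,0,0,0,0,0],
])

```text
time_s: 7.92
position: [0.4681, 0.3406, 0.0733]
tcp_rot: [[0.845, -0.159, -0.511], [-0.136, -0.987, 0.083], [-0.517, -0.0, -0.856]]
force: [-10.9, 0.7, 23.7]
opening: 0.506
```

Run:
```python
from h import *
inplate()
```

```text
plate xyz mm [-1.7  0.1 16.3] F plate [21.3  1.1 15.1] M [-0.12 -3.35 -0.16] open 0.506 t 7.925
```

play_rows([
  [1,-0.0014,0.0002,0.0037,0,0,0],
  [0,0,0,0,0,0,0],
  [0,0,0,0,0,0,0],
  [0,0,0,0,0,0,0],
  [0,0,0,0,0,0,0],
])

```text
time_s: 8.55
position: [0.4744, 0.3388, 0.0709]
tcp_rot: [[0.855, -0.16, -0.494], [-0.139, -0.987, 0.08], [-0.5, 0.0, -0.866]]
force: [0.6, -0.3, -0.2]
opening: 0.871
```

Run:
```python
from h import *
inplate()
```

```text
plate xyz mm [-8.5  0.9 17.5] F plate [-0.6  0.2  0.1] M [-0.04  0.33  0.  ] open 0.871 t 8.55
```

play_rows([
  [0,0.012,-0.002,0.021,0,0,0],
  [0,0.0247,-0.004,0.0433,0,0,0],
  [0,0.0247,-0.004,0.0433,0,0,0],
  [0,0,0,0,0,0,0],
])

```text
time_s: 9.05
position: [0.5399, 0.3291, 0.1823]
tcp_rot: [[0.86, -0.161, -0.485], [-0.138, -0.987, 0.083], [-0.492, -0.004, -0.871]]
force: [-0.5, -0.6, 0.2]
opening: 1.004
```

Run:
```python
from h import *
s=snap('side','s4'); inplate()
t=snap('top','t4')
print('pin side',onz('side',(194,171.4),.072))
goal([.677,-.009,.13],down(10))
C=np.zeros((600,800,3),np.uint8)
def put(im,x0,x1,y0,y1,k,X,Y):
    c=cv2.resize(im[y0:y1,x0:x1],None,fx=k,fy=k,interpolation=cv2.INTER_CUBIC)
    C[Y:Y+c.shape[0],X:X+c.shape[1]]=np.clip(c*1.5,0,255).astype(np.uint8)
put(s,100,200,275,375,4,0,0); put(s,180,215,155,205,8,410,0); put(t,60,150,180,270,2,0,400)
cv2.imwrite('pics/c4.png',C)
```

```text
plate xyz mm [ -9.    0.6 143.9] F plate [-0.3  0.4 -1.6] M [0.01 0.26 0.04] open 0.996 t 9.1
pin side [ 0.67542698 -0.00904319  0.072     ]
from [0.5355 0.3287 0.1787] d [ 0.1415 -0.3377 -0.0487] rv [ 0.0036 -0.5261  0.3278] t 9.15
```

View pics/c4.png

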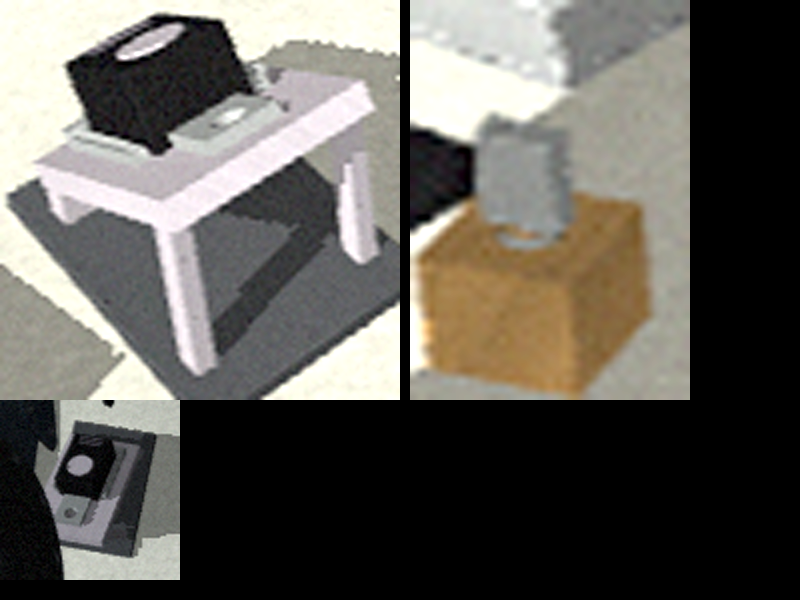

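play_rows([
  [0,0.02,-0.048,0,0.0005,-0.0752,0.0468],
  [0,0.02,-0.048,0,0.0005,-0.0752,0.0468],
  [0,0.02,-0.048,0,0.0005,-0.0752,0.0468],
  [0,0.02,-0.048,0,0.0005,-0.0752,0.0468],
  [0,0.02,-0.048,0,0.0005,-0.0752,0.0468],
  [0,0.02,-0.048,0,0.0005,-0.0752,0.0468],
  [0,0.02,-0.0487,-0.04,0.0005,-0.0752,0.0468],
  [0,0,0,0,0,0,0],
  [0,0,0,0,0,0,0],
])

```text
time_s: 10.28
position: [0.6729, -0.0042, 0.1395]
tcp_rot: [[0.985, 0.173, -0.004], [0.173, -0.985, 0.001], [-0.004, -0.002, -1.0]]
force: [0.2, 0.0, 0.5]
opening: 1.0
```

Run:
```python
from h import *
goal([.676,-.0085,.047],down(10))
np.set_printoptions(precision=4,suppress=True)
print(onz('side',(158,304.25),.0922),onz('top',(95,236.5),.0922), plate(54,0,6))
```

```text
from [ 0.6729 -0.0042  0.1395] d [ 0.0031 -0.0043 -0.0925] rv [-0.0011 -0.0038  0.0002] t 10.275
[0.4155 0.3467 0.0922] [0.4154 0.352  0.0922] [0.4155 0.3492 0.0922]
```

play_rows([
  [0,0.0031,-0.0043,-0.03,0,0,0],
  [0,0,0,-0.04,0,0,0],
  [0,0,0,-0.0225,0,0,0],
  [0,0,0,0,0,0,0],
  [1,0,0,0,0,0,0],
  [1,0,0,0,0,0,0],
  [1,0,0,0,0,0,0],
  [1,0,0,0,0,0,0],
  [1,0,0,0,0,0,0],
  [1,0,0,0,0,0,0],
  [1,0,0,0,0,0,0],
])

```text
time_s: 11.65
position: [0.6774, -0.0094, 0.0483]
tcp_rot: [[0.985, 0.174, -0.0], [0.174, -0.985, -0.0], [-0.0, 0.0, -1.0]]
force: [0.5, 0.1, 0.4]
opening: 0.286
```

play_rows([
  [1,0,0,0,0,0,0],
  [1,0,0,0,0,0,0],
  [1,0,0,0,0,0,0],
])

```text
time_s: 12.02
position: [0.6774, -0.0093, 0.0483]
tcp_rot: [[0.985, 0.174, 0.0], [0.174, -0.985, -0.0], [0.0, 0.0, -1.0]]
force: [0.8, 0.1, -1.0]
opening: 0.137
```

play_rows([
  [1,0,0,0.02,0,0,0],
  [1,0,0,0.05,0,0,0],
  [1,0,0,0.05,0,0,0],
  [1,0,0,0.03,0,0,0],
  [1,0,0,0,0,0,0],
])

```text
time_s: 12.65
position: [0.6796, -0.0097, 0.2031]
tcp_rot: [[0.985, 0.174, 0.008], [0.174, -0.985, -0.002], [0.008, 0.003, -1.0]]
force: [0.9, -0.4, -0.8]
opening: 0.137
```

Run:
```python
from h import *
goal(plate(53.5,0,84),PT); st=bot.read_state(); print(st['opening'],st['force'])
```

```text
from [ 0.6796 -0.0097  0.2031] d [-0.2252  0.3526 -0.0436] rv [-0.0006  0.5341 -0.3284] t 12.65
0.1369105437321104 [ 0.87267117 -0.37312659 -0.81011968]
```

play_rows([
  [1,-0.0281,0.044,0,0,0.0668,-0.041],
  [1,-0.0281,0.044,0,0,0.0668,-0.041],
  [1,-0.0281,0.044,0,0,0.0668,-0.041],
  [1,-0.0281,0.044,0,0,0.0668,-0.041],
  [1,-0.0281,0.044,0,0,0.0668,-0.041],
  [1,-0.0281,0.044,0,0,0.0668,-0.041],
  [1,-0.0281,0.044,0,0,0.0668,-0.041],
  [1,-0.0281,0.044,-0.02,0,0.0668,-0.041],
  [1,0,0,-0.02,0,0,0],
  [1,0,0,0,0,0,0],
  [1,0,0,0,0,0,0],
])

```text
time_s: 14.02
position: [0.4534, 0.3418, 0.1584]
tcp_rot: [[0.851, -0.163, -0.5], [-0.139, -0.987, 0.085], [-0.507, -0.003, -0.862]]
force: [-0.7, -0.4, -0.3]
opening: 0.133
```

Run:
```python
from h import *
s=snap('side','s5'); t=snap('top','t5'); inplate(); goal(plate(53.5,0,84),PT)
C=np.zeros((600,800,3),np.uint8)
def put(im,x0,x1,y0,y1,k,X,Y):
    c=cv2.resize(im[y0:y1,x0:x1],None,fx=k,fy=k,interpolation=cv2.INTER_CUBIC)
    C[Y:Y+c.shape[0],X:X+c.shape[1]]=np.clip(c*1.7,0,255).astype(np.uint8)
put(s,110,210,240,340,6,0,0); put(t,60,150,180,270,2,605,0)
cv2.imwrite('pics/c5.png',C)
st=bot.read_state();p=np.array(st['position']);R=np.array(st['tcp_rot'])
f=lambda q:(np.array(q)-(110,240))*6
print('tip',f(proj('side',p+R[:,2]*.0443)),'tcp',f(proj('side',p)),'lughole',f(proj('side',plate(54,0,6))))
for k,v in(('PX',PX),('PY',PY),('PZ',PZ)):print(k,f(proj('side',plate(54,0,6)+v*.01))-f(proj('side',plate(54,0,6))))
```

```text
plate xyz mm [53.6  1.  83.5] F plate [-0.9 -0.  -0.5] M [0.02 0.32 0.  ] open 0.135 t 14.125
from [0.4539 0.3419 0.1591] d [0.0005 0.001  0.0004] rv [-0.0049 -0.0058  0.003 ] t 14.125
tip [229.67798416 266.86872001] tcp [157.48609898  99.97888715] lughole [280.45917191 391.60806053]
PX [18.14096352  3.29359724]
PY [ 34.3894447  -21.13294122]
PZ [-16.07009543 -36.89183444]
```

View pics/c5.png

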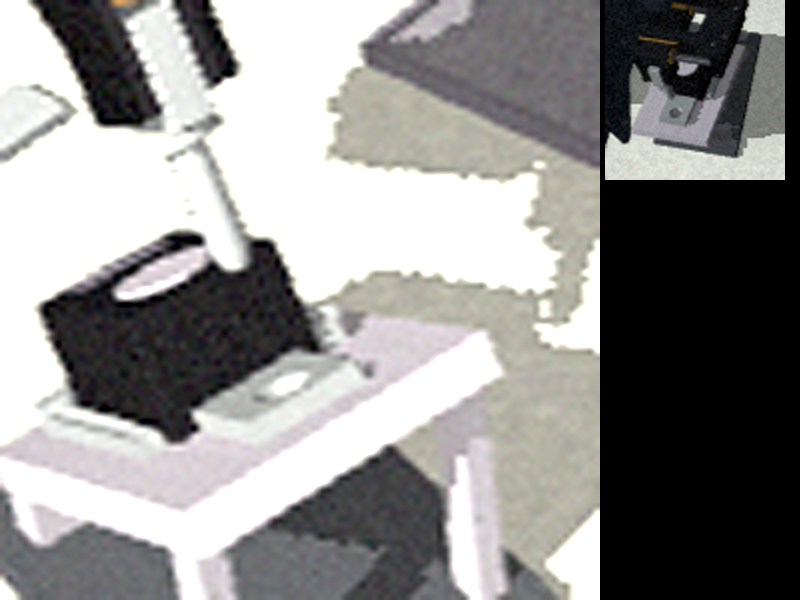

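play_rows([
  [1,-0.0074,0.0012,-0.0131,0,0,0],
  [1,-0.0074,0.0012,-0.0131,0,0,0],
  [1,0,0,0,0,0,0],
  [1,0,0,0,0,0,0],
])

```text
time_s: 14.62
position: [0.4377, 0.3451, 0.1321]
tcp_rot: [[0.851, -0.161, -0.5], [-0.137, -0.987, 0.084], [-0.507, -0.003, -0.862]]
force: [0.5, -0.1, -0.5]
opening: 0.139
```

Run:
```python
from h import *
s=snap('side','s6'); t=snap('top','t6'); inplate()
C=np.zeros((600,800,3),np.uint8)
def put(im,x0,x1,y0,y1,k,X,Y,g):
    c=cv2.resize(im[y0:y1,x0:x1],None,fx=k,fy=k,interpolation=cv2.INTER_CUBIC)
    C[Y:Y+c.shape[0],X:X+c.shape[1]]=np.clip(c*g,0,255).astype(np.uint8)
put(s,130,180,280,330,8,0,0,1.1); put(t,75,125,210,260,8,400,0,2)
cv2.imwrite('pics/c6.png',C)
st=bot.read_state();p=np.array(st['position']);R=np.array(st['tcp_rot'])
f=lambda q:(np.array(q)-(130,280))*8
g=lambda q:(np.array(q)-(75,210))*8+(400,0)
for n,F in(('side',f),('top',g)):
  print(n,'tip',F(proj(n,p+R[:,2]*.0443)),'lughole',F(proj(n,plate(54,0,6))),[F(proj(n,plate(54,0,6)+v*.01))-F(proj(n,plate(54,0,6))) for v in (PX,PY,PZ)])
```

```text
plate xyz mm [54.1  0.4 52.3] F plate [-2.1 -0.7 -0.8] M [-0.04  0.39 -0.01] open 0.134 t 14.725
side tip [211.82727365 191.62279662] lughole [213.94556254 202.14408071] [array([24.18795136,  4.39146298]), array([ 45.85259293, -28.17725496]), array([-21.4267939 , -49.18911258])]
top tip [568.70978983 209.41512827] lughole [570.06057784 211.67764697] [array([-12.65434278,  30.83413418]), array([35.75669131,  5.44972256]), array([ -7.73301839, -19.16214448])]
```

View pics/c6.png

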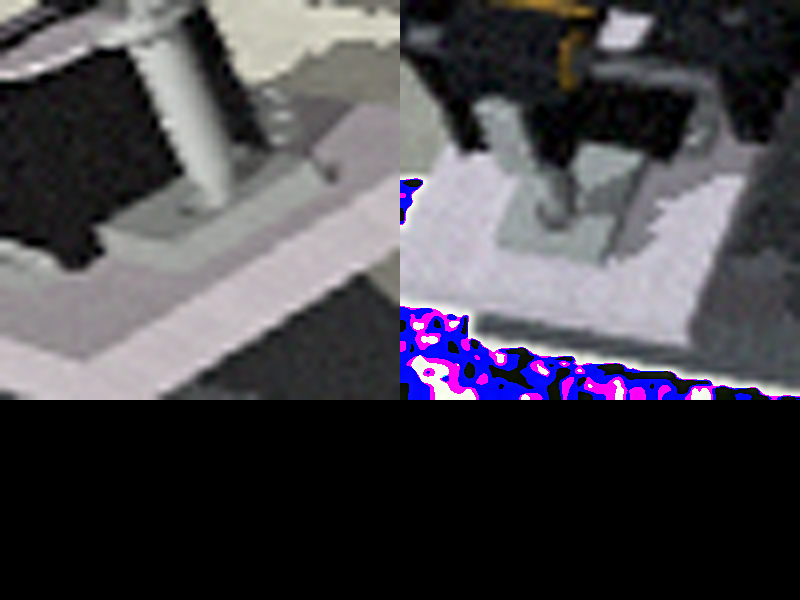

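play_rows([
  [1,-0.0015,0.0002,-0.0026,0,0,0],
  [1,-0.0015,0.0002,-0.0026,0,0,0],
  [1,0,0,0,0,0,0],
])

```text
time_s: 15.1
position: [0.4348, 0.3456, 0.1268]
tcp_rot: [[0.851, -0.161, -0.5], [-0.137, -0.987, 0.085], [-0.507, -0.003, -0.862]]
force: [0.3, 0.6, -1.2]
opening: 0.137
```

Run:
```python
from h import *
inplate()
```

```text
plate xyz mm [54.2  0.5 45.8] F plate [-0.8 -0.6 -1. ] M [-0.13  0.42  0.04] open 0.137 t 15.1
```

play_rows([
  [1,-0.0015,0.0002,-0.0026,-0.004,-0.005,0.002],
  [1,-0.0015,0.0002,-0.0026,0,0,0],
  [1,0,0,0,0,0,0],
])

```text
time_s: 15.48
position: [0.4317, 0.346, 0.1216]
tcp_rot: [[0.854, -0.159, -0.496], [-0.138, -0.987, 0.08], [-0.502, -0.0, -0.865]]
force: [0.4, 1.2, -2.3]
opening: 0.135
```

Run:
```python
from h import *
inplate()
```

```text
plate xyz mm [54.4  0.6 39.8] F plate [-1.3 -1.2 -1.9] M [-0.29  0.48 -0.  ] open 0.135 t 15.475
```

play_rows([
  [1,-0.0014,0.0009,-0.0026,0,0,0],
  [1,-0.0015,0.0003,-0.0026,0,0,0],
  [1,-0.0015,0.0002,-0.0026,0,0,0],
  [1,0,0,0,0,0,0],
])

```text
time_s: 15.98
position: [0.4271, 0.3471, 0.1137]
tcp_rot: [[0.853, -0.159, -0.497], [-0.138, -0.987, 0.08], [-0.503, 0.0, -0.864]]
force: [-0.1, -0.8, -1.1]
opening: 0.138
```

Run:
```python
from h import *
inplate()
```

```text
plate xyz mm [54.5  0.2 30.6] F plate [-0.6  0.8 -1. ] M [-0.03  0.39 -0.04] open 0.138 t 15.975
```

play_rows([
  [1,-0.002,0.0003,-0.0035,0,0,0],
  [1,-0.002,0.0003,-0.0035,0,0,0],
  [1,-0.0015,0.0002,-0.0026,0,0,0],
  [1,0,0,0,0,0,0],
])

```text
time_s: 16.48
position: [0.4217, 0.348, 0.1042]
tcp_rot: [[0.853, -0.159, -0.496], [-0.138, -0.987, 0.08], [-0.503, 0.0, -0.864]]
force: [1.0, -0.1, -0.6]
opening: 0.136
```

Run:
```python
from h import *
inplate()
```

```text
plate xyz mm [54.5  0.2 19.5] F plate [-1.2 -0.   0. ] M [-0.02  0.36  0.05] open 0.136 t 16.475
```

play_rows([
  [1,-0.001,0.0002,-0.0018,0,0,0],
  [1,-0.001,0.0002,-0.0018,0,0,0],
  [1,0,0,0,0,0,0],
])

```text
time_s: 16.85
position: [0.4208, 0.3483, 0.1021]
tcp_rot: [[0.854, -0.159, -0.495], [-0.137, -0.987, 0.08], [-0.501, -0.001, -0.865]]
force: [1.4, -1.4, 5.4]
opening: 0.132
```

Run:
```python
from h import *
inplate()
```

```text
plate xyz mm [54.3  0.1 17.2] F plate [1.3 1.1 5.4] M [0.14 0.07 0.02] open 0.132 t 16.85
```

play_rows([
  [1,-0.001,0.0002,-0.0018,0,0,0],
  [1,-0.0005,0.0001,-0.0009,0,0,0],
  [1,0,0,0,0,0,0],
])

```text
time_s: 17.23
position: [0.4207, 0.3483, 0.1019]
tcp_rot: [[0.855, -0.159, -0.493], [-0.137, -0.987, 0.081], [-0.5, -0.002, -0.866]]
force: [3.6, -3.2, 17.2]
opening: 0.138
```

Run:
```python
from h import *
inplate()
```

```text
plate xyz mm [54.2  0.  17.1] F plate [ 5.1  2.6 16.9] M [ 0.63 -0.58 -0.  ] open 0.138 t 17.225
```

Hard stop: the pin is home. I relax the press, open slightly, then withdraw along +PZ.

play_rows([
  [1,0.0015,-0.0003,0.0026,0,0,0],
  [0.6,0,0,0,0,0,0],
  [0.6,0,0,0,0,0,0],
  [0.6,0,0,0,0,0,0],
  [0.6,0.01,-0.0016,0.0173,0,0,0],
  [0.6,0.0247,-0.004,0.0433,0,0,0],
  [0.3,0.0247,-0.004,0.0433,0,0,0],
  [0,0.01,-0.002,0.018,0,0,0],
  [0,0,0,0,0,0,0],
])

```text
time_s: 18.35
position: [0.4907, 0.337, 0.2236]
tcp_rot: [[0.855, -0.16, -0.493], [-0.138, -0.987, 0.081], [-0.5, -0.002, -0.866]]
force: [0.2, 0.4, -0.2]
opening: 0.656
```

Run:
```python
from h import *
s=snap('side','s7'); t=snap('top','t7')
C=np.zeros((600,800,3),np.uint8)
def put(im,x0,x1,y0,y1,k,X,Y,g):
    c=cv2.resize(im[y0:y1,x0:x1],None,fx=k,fy=k,interpolation=cv2.INTER_CUBIC)
    C[Y:Y+c.shape[0],X:X+c.shape[1]]=np.clip(c*g,0,255).astype(np.uint8)
put(s,100,200,270,370,4,0,0,1.1); put(t,60,150,180,270,4,410,0,1.5); put(s,240,320,150,215,3,0,400,1.2)
cv2.imwrite('pics/c7.png',C)
goal([.525,-.115,.15],down(-14.1))
st=bot.read_state();print(st['force'],st['opening'])
```

```text
from [0.4883 0.3367 0.2216] d [ 0.0367 -0.4517 -0.0716] rv [-0.1055 -0.518  -0.084 ] t 18.45
[-0.26860632 -1.17589062 -0.21294092] 0.743019773828614
```

View pics/c7.png

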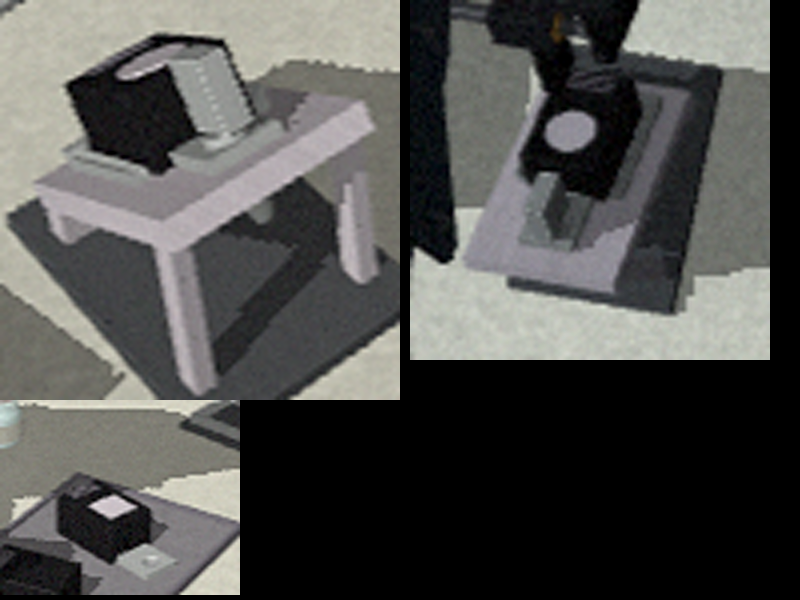

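play_rows([
  [0,0.0046,-0.0565,0,-0.0132,-0.0648,-0.0105],
  [0,0.0046,-0.0565,0,-0.0132,-0.0648,-0.0105],
  [0,0.0046,-0.0565,0,-0.0132,-0.0648,-0.0105],
  [0,0.0046,-0.0565,0,-0.0132,-0.0648,-0.0105],
  [0,0.0046,-0.0565,0,-0.0132,-0.0648,-0.0105],
  [0,0.0046,-0.0565,0,-0.0132,-0.0648,-0.0105],
  [0,0.0046,-0.0565,-0.02,-0.0132,-0.0648,-0.0105],
  [0,0.0046,-0.0562,-0.025,-0.0132,-0.0648,-0.0105],
  [0,0,0,-0.025,0,0,0],
  [0,0,0,0,0,0,0],
])

```text
time_s: 19.7
position: [0.5229, -0.1139, 0.1497]
tcp_rot: [[0.97, -0.244, -0.005], [-0.244, -0.97, 0.004], [-0.006, -0.003, -1.0]]
force: [0.1, 0.5, 0.2]
opening: 1.001
```

Run:
```python
from h import *
print('tag side',onz('side',(277.7,185.7),.038),'(top .5158 -.1106)')
goal([.525,-.1145,.018],down(-14.1))
```

```text
tag side [ 0.51416608 -0.11396839  0.038     ] (top .5158 -.1106)
from [ 0.5229 -0.1139  0.1497] d [ 0.0021 -0.0006 -0.1317] rv [-0.0042 -0.005   0.0007] t 19.7
```

play_rows([
  [0,0.0015,-0.0008,-0.05,-0.004,-0.005,0],
  [0,0,0,-0.05,0,0,0],
  [0,0,0,-0.031,0,0,0],
  [0,0,0,0,0,0,0],
  [1,0,0,0,0,0,0],
  [1,0,0,0,0,0,0],
  [1,0,0,0,0,0,0],
  [1,0,0,0,0,0,0],
  [1,0,0,0,0,0,0],
  [1,0,0,0,0,0,0],
  [1,0,0,0,0,0,0],
])

```text
time_s: 21.08
position: [0.5279, -0.1157, 0.0219]
tcp_rot: [[0.97, -0.244, 0.008], [-0.243, -0.97, -0.004], [0.009, 0.002, -1.0]]
force: [-0.1, 0.4, 4.8]
opening: 0.503
```

play_rows([
  [1,0,0,0.03,0,0,0],
  [1,0,0,0.05,0,0,0],
  [1,0,0,0.05,0,0,0],
  [1,0,0,0,0,0,0],
])

```text
time_s: 21.58
position: [0.5301, -0.1168, 0.1549]
tcp_rot: [[0.97, -0.243, 0.015], [-0.243, -0.97, -0.007], [0.017, 0.003, -1.0]]
force: [0.1, -0.9, -2.5]
opening: 0.501
```

Run:
```python
from h import *
np.set_printoptions(precision=4,suppress=True)
# side view of nest: rim-top centre check
s=cv2.imread('pics/s0.png')
print('nest side: outer px',[onz('side',(x*.64,y*.64),.014) for x,y in((498,232),(470,247),(522,270),(546,260))])
# logger origin (0,0) -> mid at lug +17 mm; lug = -tool x. nest yaw -7.9
N=np.array([.5102,-.3503]); a=np.radians(-7.9); x=np.array([np.cos(a),np.sin(a)])
P=N+.017*x; goal([*P,.10],down(-7.9)); st=bot.read_state();print(st['opening'],st['force'])
```

```text
nest side: outer px [array([ 0.5576, -0.3841,  0.014 ]), array([ 0.5677, -0.3053,  0.014 ]), array([ 0.4564, -0.2833,  0.014 ]), array([ 0.4402, -0.3365,  0.014 ])]
from [ 0.5301 -0.1168  0.1549] d [-0.0031 -0.2359 -0.0549] rv [0.0064 0.0158 0.1075] t 21.575
0.5011944667056694 [ 0.105  -0.8641 -2.5157]
```

Run:
```python
from h import *
np.set_printoptions(precision=4,suppress=True)
s=snap('side','s8'); st=bot.read_state();p=np.array(st['position']);R=np.array(st['tcp_rot'])
L=p+R@np.array([-.0096,0,.0179-.034]); pr=proj('side',L); print('pred',pr)
def tag(im,pr,thr):
    x,y=int(pr[0]),int(pr[1]); g=cv2.cvtColor(im,cv2.COLOR_BGR2GRAY)[y-9:y+10,x-12:x+13]
    n,l,q,c=cv2.connectedComponentsWithStats((g>thr).astype(np.uint8))
    return [(c[i]+(x-12,y-9),q[i,4]) for i in range(1,n) if q[i,4]>8], g.max()
print(tag(s,pr,90))
print('px per 10mm toolx',np.array(proj('side',L+R[:,0]*.01))-pr,'tooly',np.array(proj('side',L+R[:,1]*.01))-pr)
p2=np.array([.5165,.0956,.199]);R2=down(-13);L2=p2+R2@np.array([-.0096,0,.0147-.034]);pr2=proj('side',L2);print('ref round',pr2,tag(cv2.imread('pics/s2.png'),pr2,90))
P=np.array([.5102,-.3503])+.017*np.array([np.cos(np.radians(-7.9)),np.sin(np.radians(-7.9))]);goal([*P,.1],down(-7.9))
```

```text
pred (np.float64(276.62004487723055), np.float64(133.23074146506673))
([(array([276.1667, 124.6667]), np.int32(12)), (array([277.6818, 131.8182]), np.int32(66))], np.uint8(198))
px per 10mm toolx [-3.0635 -1.4519] tooly [ 3.4113 -1.2432]
ref round (np.float64(216.28410360556214), np.float64(148.8569764959777)) ([(array([216.8333, 147.5641]), np.int32(78))], np.uint8(190))
from [ 0.5283 -0.116   0.1526] d [-0.0012 -0.2366 -0.0526] rv [0.0044 0.0107 0.1076] t 21.625
```

play_rows([
  [1,0,-0.05,0,0.0009,0.002,0.0215],
  [1,0,-0.05,0,0.0009,0.002,0.0215],
  [1,0,-0.05,0,0.0009,0.002,0.0215],
  [1,0,-0.05,-0.02,0.0009,0.002,0.0215],
  [1,0.0003,-0.0368,-0.033,0.0009,0.002,0.0215],
  [1,0,0,0,0,0,0],
  [1,0,0,0,0,0,0],
])

```text
time_s: 22.5
position: [0.5266, -0.3509, 0.0963]
tcp_rot: [[0.99, -0.138, -0.006], [-0.138, -0.99, 0.005], [-0.006, -0.004, -1.0]]
force: [-0.6, 0.4, -1.5]
opening: 0.503
```

Run:
```python
from h import *
s=snap('side','s9')
P=np.array([.5102,-.3503])+.0185*np.array([np.cos(np.radians(-7.9)),np.sin(np.radians(-7.9))]);goal([*P,.036],down(-7.9))
```

```text
from [ 0.5273 -0.3509  0.0974] d [ 0.0013 -0.002  -0.0614] rv [-0.0037 -0.0042 -0.0001] t 22.55
```

play_rows([
  [1,0.0013,-0.002,-0.03,-0.0037,-0.0042,0],
  [1,0,0,-0.031,0,0,0],
  [1,0,0,0,0,0,0],
  [1,0,0,-0.004,0,0,0],
  [1,0,0,-0.004,0,0,0],
  [1,0,0,0,0,0,0],
])

```text
time_s: 23.3
position: [0.5304, -0.3549, 0.0318]
tcp_rot: [[0.99, -0.138, 0.005], [-0.138, -0.99, -0.004], [0.005, 0.004, -1.0]]
force: [-1.1, 2.0, 4.2]
opening: 0.504
```

Run:
```python
from h import *
st=bot.read_state();print(np.round(st['force'],2),np.round(st['moment'],3),np.round(st['position'],4))
s=snap('side','s10'); t=snap('top','t10')
goal([.5285,-.3528,.03],down(-7.9))
C=np.zeros((600,800,3),np.uint8)
def put(im,x0,x1,y0,y1,k,X,Y,g):
    c=cv2.resize(im[y0:y1,x0:x1],None,fx=k,fy=k,interpolation=cv2.INTER_CUBIC)
    C[Y:Y+c.shape[0],X:X+c.shape[1]]=np.clip(c*g,0,255).astype(np.uint8)
put(s,290,360,130,185,6,0,0,1.8); put(t,365,425,160,230,6,430,0,2); put(s,60,220,180,300,2,0,350,1)
cv2.imwrite('pics/c8.png',C)
```

```text
[-1.07  2.04  4.22] [0.227 0.027 0.03 ] [ 0.5304 -0.3549  0.0318]
from [ 0.5304 -0.3549  0.0317] d [-0.0019  0.0021 -0.0017] rv [0.0043 0.0048 0.0003] t 23.4
```

View pics/c8.png

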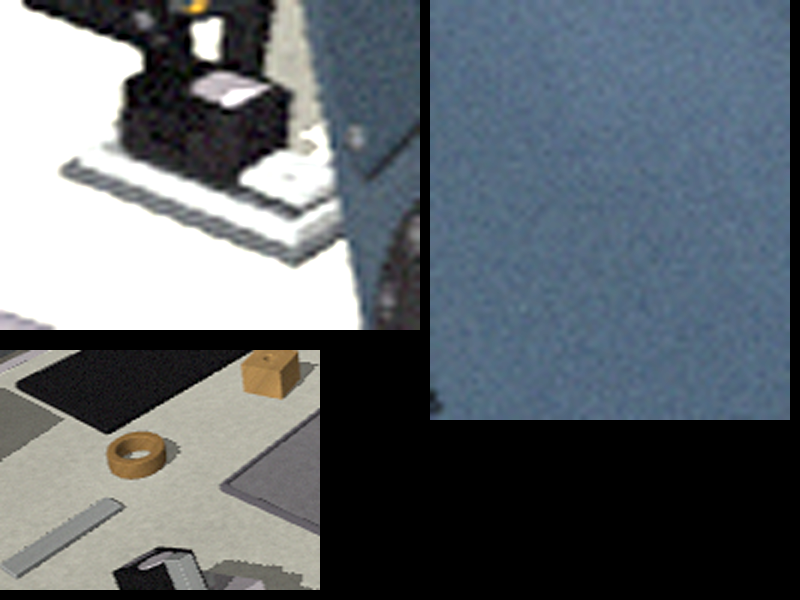

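play_rows([
  [1,0,0,0.004,0.004,0.005,0],
  [1,-0.002,0.003,0,0,0,0],
  [1,0,0,-0.004,0,0,0],
  [1,0,0,-0.004,0,0,0],
  [1,0,0,0,0,0,0],
])

```text
time_s: 24.02
position: [0.5284, -0.3516, 0.0262]
tcp_rot: [[0.99, -0.138, -0.001], [-0.138, -0.99, 0.001], [-0.001, -0.001, -1.0]]
force: [2.1, 2.8, 4.2]
opening: 0.502
```

Run:
```python
from h import *
st=bot.read_state();print(np.round(st['force'],2),np.round(st['moment'],3),np.round(st['position'],4));goal([.5285,-.3528,.03],down(-7.9))
```

```text
[2.13 2.77 4.24] [ 0.346 -0.199 -0.146] [ 0.5284 -0.3516  0.0262]
from [ 0.5284 -0.3516  0.0262] d [ 0.0001 -0.0012  0.0038] rv [-0.001  -0.0009  0.001 ] t 24.025
```

play_rows([
  [1,0.001,0.0015,0,0,0,0],
  [1,0,0,-0.002,0,0,0],
  [1,0,0,0,0,0,0],
])

```text
time_s: 24.4
position: [0.5285, -0.3513, 0.026]
tcp_rot: [[0.991, -0.137, -0.002], [-0.137, -0.991, -0.001], [-0.002, 0.002, -1.0]]
force: [-2.2, 0.2, 15.1]
opening: 0.505
```

Run:
```python
from h import *
st=bot.read_state();print(np.round(st['force'],2),np.round(st['moment'],3),np.round(st['position'],4))
```

```text
[-2.23  0.15 15.14] [0.143 0.65  0.046] [ 0.5285 -0.3513  0.026 ]
```

play_rows([
  [1,0,0,0.0025,0,0,0],
  [0.2,0,0,0,0,0,0],
  [0.2,0,0,0,0,0,0],
  [0.2,0,0,0,0,0,0],
  [0.2,0,0,0,0,0,0],
  [0.2,0,0,0.03,0,0,0],
  [0.2,0,0,0.03,0,0,0],
  [1,0,0,0,0,0,0],
  [1,0,0,0,0,0,0],
  [1,0,0,0,0,0,0],
  [1,0,0,0,0,0,0],
  [1,0,0,0,0,0,0],
])

```text
time_s: 25.9
position: [0.528, -0.3498, 0.0855]
tcp_rot: [[0.99, -0.138, -0.004], [-0.138, -0.99, 0.002], [-0.004, -0.002, -1.0]]
force: [-0.4, -0.7, -0.7]
opening: 0.317
```

Run:
```python
from h import *
st=bot.read_state();print(st['force'],st['position'],st['opening'])
s=snap('side','s11')
g=cv2.cvtColor(s,cv2.COLOR_BGR2GRAY)[130:175,305:345]
m=(g>105).astype(np.uint8)
p=proj('side',(.5115,-.351,.04));print('pred tag',p)
n,l,q,c=cv2.connectedComponentsWithStats(m);print([(c[i]+(305,130),q[i,4]) for i in range(1,n) if q[i,4]>10])
```

```text
[-0.3702775  -0.66671642 -0.74549187] [ 0.52804508 -0.34976082  0.08546568] 0.3166042635247096
pred tag (np.float64(328.3257449345848), np.float64(148.42478987861367))
[(array([324.69322709, 146.87649402]), np.int32(753)), (array([326.71428571, 146.54761905]), np.int32(42)), (array([316.20081967, 169.85655738]), np.int32(244)), (array([342.45454545, 173.27272727]), np.int32(11))]
```

play_rows([
  [1,0.018,-0.0025,0,0,0,0],
  [1,0,0,-0.035,0,0,0],
  [1,0,0,0,0,0,0],
  [1,0,0,-0.005,0,0,0],
  [1,0,0,-0.003,0,0,0],
  [1,0,0,0,0,0,0],
])

```text
time_s: 26.7
position: [0.5464, -0.3527, 0.0436]
tcp_rot: [[0.99, -0.138, -0.002], [-0.138, -0.99, 0.001], [-0.002, -0.001, -1.0]]
force: [-0.5, -0.4, -0.3]
opening: 0.007
```

Run:
```python
from h import *
st=bot.read_state();print(st['force'],st['position'],st['opening'])
```

```text
[-0.54795257 -0.35156559 -0.34037776] [ 0.54641474 -0.35268819  0.04363055] 0.006605337345960976
```

play_rows([
  [1,0,0,-0.003,0,0,0],
  [1,0,0,-0.002,0,0,0],
  [1,0,0,0,0,0,0],
])

```text
time_s: 27.08
position: [0.5468, -0.3531, 0.0416]
tcp_rot: [[0.991, -0.137, -0.001], [-0.137, -0.991, -0.0], [-0.001, 0.0, -1.0]]
force: [-3.4, 1.8, 14.8]
opening: 0.006
```

Run:
```python
from h import *
st=bot.read_state();print(st['force'],st['position'],st['opening'])
```

```text
[-3.38975064  1.82367598 14.7961702 ] [ 0.54682019 -0.3530726   0.04155357] 0.0061881050817305305
```

play_rows([
  [1,0,0,0.014,0,0,0],
  [1,-0.037,0.004,0.006,0,0,0],
  [1,-0.034,0.004,0,0,0,0],
  [1,0,0,-0.02,0,0,0],
  [1,0,0,-0.02,0,0,0],
  [1,0,0,-0.005,0,0,0],
  [1,0,0,-0.003,0,0,0],
  [1,0,0,0,0,0,0],
])

```text
time_s: 28.08
position: [0.4755, -0.3452, 0.0179]
tcp_rot: [[0.991, -0.137, -0.002], [-0.137, -0.991, -0.001], [-0.002, 0.001, -1.0]]
force: [-9.6, 6.5, 47.5]
opening: 0.006
```

Run:
```python
from h import *
st=bot.read_state();print(st['force'],st['position'],st['opening'])
```

```text
[-9.58682705  6.46932224 47.46161858] [ 0.47548265 -0.34522006  0.01794966] 0.005738877030107386
```

play_rows([
  [1,0,0,0.05,0,0,0],
  [0.6,0,0,0.06,0,0,0],
  [0.5,0,0.06,0.04,0,0,0],
  [0.5,0,0.06,0,0,0,0],
  [0.5,0,0.06,0,0,0,0],
  [0.5,0,0.06,0,0,0,0],
  [0.5,0,0,0,0,0,0],
])

```text
time_s: 28.95
position: [0.4738, -0.1082, 0.1551]
tcp_rot: [[0.991, -0.132, -0.005], [-0.132, -0.991, 0.003], [-0.005, -0.002, -1.0]]
force: [0.4, -1.1, -0.5]
opening: 0.486
```

Run:
```python
from h import *
t=snap('top','t12');s=snap('side','s12')
g=cv2.cvtColor(t,cv2.COLOR_BGR2GRAY)
sub=g[172:224,376:418]
for r in range(0,52): print(r+172,' '.join('%3d'%v for v in sub[r,2:36]))
```

```text
172  27  55 117 160 165  91  52  54  71 111 128 110  84  90  90 109 114 124 131 134 131 130 131 132 131 130 130 130 128 129 127 109 108  82
173  27  24  33  83 122  75  49  55  69 112 131 110  56  38  48  57  60  59  58  73  80  75  91 112 115 128 130 131 130 131 134 131 130 128
174  24  29  26  26 116  75  52  53  74 119 132  93  48  30  47  52  43  37  37  51  52  51  51  53  57  63  60  69  74  78  94 112 127 130
175  32  30  29  26  86  70  57  55  81 120 128  90  46  30  36  20  17   8  18  20  17  20  28  37  42  35  28  33  48  54  53  79 111 124
176  31  35  30  32  59  61  54  58  82 121 128  92  47  25  11  13   9  10  13  33  62  60  58  50  31  29  21  14  20  21  24  30  73 118
177  37  34  34  31  52  63  56  56  87 122 127  76  31  12   1  12  12  14  12  25  29  23  24  25  28  36  40  39  37  36  20   3  17  40
178  38  34  37  35  23  46  55  46  88 121 129  73  24   5   8  12  16  13  15  26  30  35  42  40  40  30  18  21  20  17  17  12  13  15
179  37  36  42  31  55  58  58  53  92 122 129  67  18   4   7  11  18  13  15  26  34  30  21  18  17  15  23  34  37 
[... 5479 characters left out ...]

219 150  80  55  52  57  59  55  51  52  53  55  55  58  55  51  55  55  55  70  74  77  84 108 116 114 130 133 132 134 133 138  77  52  96
220 175 140 123 118 104  71  64  64  50  60  60  55  56  54  53  53  54  51  53  54  57  54  51  54  51  57  70  79  83  90 111  58  46  95
221 178 172 163 162 169 175 174 176 169 140 127 122 101  71  63  61  46  58  63  61  55  55  52  49  56  53  52  56  52  54  54  53  56  94
222 168 175 171 173 173 180 178 172 172 168 169 167 169 164 167 165 163 167 135 118 100  94  73  72  51  44  61  56  51  54  50  53  62  93
223 166 168 171 176 178 175 172 175 173 169 166 168 167 168 168 166 169 169 166 169 169 170 172 166 169 168 137 127  95  89  71  72 132 112
```

Run:
```python
from h import *
np.set_printoptions(precision=4,suppress=True)
a=np.radians(-7.9);x=np.array([np.cos(a),np.sin(a)]);y=np.array([-x[1],x[0]])
N=np.array([.5102,-.3481])
for n,uv,z in(('hole',(395.9,213.0),.014),('tag',(378+23.6,192.4),.041),('lug back-left',(389.8,203.8),.014),('lug back-right',(402.6,205.2),.014)):
    w=onz('top',uv,z)[:2]-N;print(n,w@x*1e3,w@y*1e3)
t=cv2.imread('pics/t12.png');g=cv2.cvtColor(t,cv2.COLOR_BGR2GRAY)
m=((g>85)&(g<=110)).astype(np.uint8)[184:200,394:410];mm=cv2.moments(m,True);print('tag',mm['m10']/mm['m00']+394,mm['m01']/mm['m00']+184)
goal([.5285,-.3515,.08],down(-7.9))
```

```text
hole -43.965372311919836 1.8335394538694814
tag 2.963610594758319 1.1089940762126584
lug back-left -23.656209209562345 18.431644773151355
lug back-right -23.0929426475822 -12.566297092689066
tag 401.43564356435644 192.20792079207922
from [ 0.4759 -0.1123  0.1553] d [ 0.0526 -0.2392 -0.0753] rv [-0.0004 -0.0014 -0.0016] t 29.05
```

play_rows([
  [0.1,0.0112,-0.0594,0,0,0,0],
  [0.1,0.0112,-0.0594,0,0,0,0],
  [0.1,0.0112,-0.0594,0,0,0,0],
  [0.1,0.0113,-0.0595,0,0,0,0],
  [0.1,0,0,-0.04,0,0,0],
  [0.1,0,0,-0.035,0,0,0],
  [0.1,0,0,0,0,0,0],
])

```text
time_s: 29.92
position: [0.5177, -0.3509, 0.0768]
tcp_rot: [[0.99, -0.141, -0.007], [-0.141, -0.99, 0.006], [-0.008, -0.005, -1.0]]
force: [-0.2, 0.2, -0.1]
opening: 0.898
```

Run:
```python
from h import *
goal([.5208,-.350,.027],down(-7.9));print(bot.read_state()['opening'])
```

```text
from [ 0.5177 -0.3509  0.0768] d [ 0.0031  0.0009 -0.0498] rv [-0.0056 -0.0074  0.0033] t 29.925
0.897503939773799
```

play_rows([
  [0.1,0.0025,0.0009,-0.025,-0.004,-0.004,0.002],
  [0.1,0,0,-0.024,0,0,0],
  [0.1,0,0,0,0,0,0],
  [1,0,0,0,0,0,0],
  [1,0,0,0,0,0,0],
  [1,0,0,0,0,0,0],
  [1,0,0,0,0,0,0],
  [1,0,0,0,0,0,0],
  [1,0,0,0,0,0,0],
])

```text
time_s: 31.05
position: [0.5229, -0.3492, 0.0312]
tcp_rot: [[0.991, -0.136, 0.001], [-0.136, -0.991, -0.003], [0.002, 0.002, -1.0]]
force: [-0.2, 1.1, 3.3]
opening: 0.502
```

Run:
```python
from h import *
goal([.5208,-.350,.027],down(-7.9));s=bot.read_state();print(s['opening'],s['force'])
```

```text
from [ 0.5229 -0.3492  0.0312] d [-0.0021 -0.0008 -0.0042] rv [ 0.0026  0.0015 -0.0016] t 31.05
0.5022839513328565 [-0.15080373  1.14699444  3.29694611]
```

play_rows([
  [1,0,0,0.016,0,0,0],
  [1,0.0062,-0.0028,0,-0.008,-0.059,0],
  [1,0,0,0,0,0,0],
  [1,0,0,0,0,0,0],
])

```text
time_s: 31.55
position: [0.5286, -0.352, 0.0469]
tcp_rot: [[0.989, -0.136, 0.059], [-0.136, -0.991, -0.01], [0.06, 0.002, -0.998]]
force: [0.2, -0.2, -0.6]
opening: 0.503
```

Run:
```python
from h import *
np.set_printoptions(precision=4,suppress=True)
s=bot.read_state();print(s['position'],s['force'],s['opening'])
im=snap('side','s13')
# lug in the side view: bright pixels right-below housing
p=np.array(s['position']);R=np.array(s['tcp_rot'])
for n,P in(('lug end top c',(-.066,0,.0)),):print(n,proj('side',p+R@np.array([-.066,0,.014])))
goal([.5290,-.352,.036],down(-7.9))
```

```text
[ 0.5286 -0.352   0.0469] [ 0.2225 -0.2496 -0.6015] 0.5028455136260414
lug end top c (np.float64(342.7169195543568), np.float64(157.87517028798362))
from [ 0.5288 -0.352   0.0468] d [ 0.0002 -0.     -0.0108] rv [ 0.0103  0.0594 -0.0017] t 31.6
```

play_rows([
  [1,0,0,-0.008,0,0,0],
  [1,0,0,-0.004,0,0,0],
  [1,0,0,0,0,0,0],
])

```text
time_s: 31.98
position: [0.5285, -0.3516, 0.0339]
tcp_rot: [[0.989, -0.136, 0.059], [-0.135, -0.991, -0.009], [0.06, 0.001, -0.998]]
force: [-1.2, 1.5, -2.4]
opening: 0.503
```

play_rows([
  [1,0,0,-0.004,0,0,0],
  [1,0,0,0,0,0,0],
])

```text
time_s: 32.22
position: [0.5287, -0.3519, 0.0304]
tcp_rot: [[0.989, -0.136, 0.06], [-0.136, -0.991, -0.01], [0.06, 0.002, -0.998]]
force: [-0.5, -0.1, -2.1]
opening: 0.504
```

Run:
```python
from h import *
np.set_printoptions(precision=4,suppress=True)
s=bot.read_state();print(s['position'],s['force'],s['moment'],s['opening'])
```

```text
[ 0.5287 -0.3519  0.0304] [-0.4518 -0.0706 -2.0715] [0.0904 0.0995 0.0209] 0.504271853915521
```

play_rows([
  [1,0,0,-0.003,0,0,0],
  [1,0,0,-0.002,0,0,0],
  [1,0,0,0,0,0,0],
])

```text
time_s: 32.6
position: [0.5286, -0.3522, 0.0285]
tcp_rot: [[0.989, -0.136, 0.06], [-0.136, -0.991, -0.011], [0.061, 0.003, -0.998]]
force: [-5.6, 2.7, 14.7]
opening: 0.507
```

Run:
```python
from h import *
np.set_printoptions(precision=4,suppress=True)
s=bot.read_state();print(s['position'],s['force'],s['moment'],s['opening'])
```

```text
[ 0.5286 -0.3522  0.0285] [-5.6447  2.671  14.699 ] [ 0.3419  0.7136 -0.1199] 0.5070527852613049
```

play_rows([
  [1,0,0,0.002,0,0,0],
  [0.1,0,0,0,0,0,0],
  [0.1,0,0,0,0,0,0],
  [0.1,0,0,0,0,0,0],
  [0.1,0,0,0,0,0,0],
  [0.1,0,0,0.05,0.008,0.059,0],
  [0.1,0,0,0.06,0,0,0],
  [0.4,0,0.06,0.02,0,0,0],
  [1,0,0.06,0,0,0,0],
  [1,0,0.06,0,0,0,0],
  [1,0,0.06,0,0,0,0],
  [1,0,0,0,0,0,0],
])

```text
time_s: 34.1
position: [0.5275, -0.1083, 0.1574]
tcp_rot: [[0.992, -0.13, -0.001], [-0.13, -0.992, -0.001], [-0.001, 0.001, -1.0]]
force: [0.1, -0.9, -0.4]
opening: 0.415
```

Run:
```python
from h import *
t=snap('top','t14');s=snap('side','s14')
g=cv2.cvtColor(t,cv2.COLOR_BGR2GRAY)
sub=g[170:224,376:418]
for r in list(range(0,10))+list(range(15,28,2))+list(range(30,53)): print(r+170,' '.join('%3d'%v for v in sub[r,2:36]))
```

```text
170 115 118 116 116 122  50  36  39  39  63  84  91  90  88  77  78  74  68  51  46  51  44  41  42  35  38  42  50  60  58  68  71  94  93
171 114 116 118 113 116  51  32  38  46  74  91  89  93  91  93  90  87  88  90  92  90  89  87  81  78  65  63  50  51  42  37  38  38  41
172 114 117 116 119 116  55  33  39  40  68  85  83  64  68  70  83  63  50  35  42  66  69  86  92  93  89  91  91  92  90  90  79  78  63
173 120 115 118 116  99  48  33  38  44  71  91  79  47  39  42  36   5  16  13  14  18  22  23  31  29  44  63  67  68  85  94  92  95  91
174 115 113 115 116  99  48  35  35  44  80  91  69  45  23  12   9   3  12  14  10  19  38  50  48  41  36  31  25  25  19  30  32  44  65
175 114 115 115 117  98  55  36  40  41  83  89  69  45  17   3  10   3   7  11  10  21  28  26  26  22  22  25  35  43  47  44  32  17  16
176 118 115 115 118  80  46  37  38  44  84  87  70  37  17   7  10   5   8   6  14  10  27  31  45  41  56  48  46  33  24  20  19  15  13
177 112 115 116 116  76  43  39  40  53  84  90  61  34   8   5   0   0   0  12  11  34  40  42  37  28  22  18  22  24 
[... 3799 characters left out ...]

218 190 107  64  67  61  65  67  63  66  68  82  87  91 105 122 127 146 149 151 151 153 153 153 150 152 153 148 148 150 157 157  89  54 104
219 167  87  62  63  68  69  67  63  62  61  64  65  64  65  68  66  63  65  82  90  90 105 127 132 131 147 154 151 153 154 151  94  55 109
220 200 157 139 137 114  84  79  75  60  68  63  70  67  67  59  63  62  61  63  65  61  63  63  65  64  65  84  87  91 107 127  69  51 106
221 199 190 184 184 190 194 199 193 189 160 147 139 118  82  71  74  59  67  74  69  65  59  59  63  63  61  58  63  65  64  65  59  67 105
222 189 197 195 193 195 199 199 196 195 190 187 191 192 186 187 187 187 185 155 137 115 114  80  81  65  55  70  67  64  62  58  62  79 109
```

Run:
```python
from h import *
a=np.radians(-7.9);x=np.array([np.cos(a),np.sin(a)]);y=np.array([-x[1],x[0]]);N=np.array([.5102,-.3481])
w=onz('top',(396.3,209.9),.012)[:2]-N;print(w@x*1e3,w@y*1e3)
goal([.4775,-.346,.03],down(-7.9)); goal([.546,-.3545,.06],down(-7.9))
```

```text
-36.11404953593226 0.919318816638804
from [ 0.5293 -0.1125  0.1577] d [-0.0518 -0.2335 -0.1277] rv [ 0.0033  0.0019 -0.0035] t 34.2
from [ 0.5293 -0.1125  0.1577] d [ 0.0167 -0.242  -0.0977] rv [ 0.0033  0.0019 -0.0035] t 34.2
```

play_rows([
  [1,-0.013,-0.0584,0,0.003,0.002,-0.003],
  [1,-0.013,-0.0584,0,0,0,0],
  [1,-0.013,-0.0584,0,0,0,0],
  [1,-0.0128,-0.0583,0,0,0,0],
  [1,0,0,-0.05,0,0,0],
  [1,0,0,-0.05,0,0,0],
  [1,0,0,-0.028,0,0,0],
  [1,0,0,-0.01,0,0,0],
  [1,0,0,0,0,0,0],
])

```text
time_s: 35.33
position: [0.4768, -0.3475, 0.0193]
tcp_rot: [[0.99, -0.14, -0.001], [-0.14, -0.99, 0.0], [-0.001, -0.0, -1.0]]
force: [-0.1, -0.5, -0.2]
opening: 0.008
```

play_rows([
  [1,0,0,-0.003,0,0,0],
  [1,0,0,-0.002,0,0,0],
  [1,0,0,0,0,0,0],
])

```text
time_s: 35.7
position: [0.4774, -0.3464, 0.0152]
tcp_rot: [[0.99, -0.138, -0.0], [-0.138, -0.99, -0.0], [-0.0, 0.0, -1.0]]
force: [-0.6, 0.4, 0.2]
opening: 0.005
```

play_rows([
  [1,0,0,-0.002,0,0,0],
  [1,0,0,0,0,0,0],
])

```text
time_s: 35.95
position: [0.4771, -0.3461, 0.0126]
tcp_rot: [[0.99, -0.139, -0.001], [-0.139, -0.99, 0.001], [-0.001, -0.0, -1.0]]
force: [1.0, 0.0, 0.6]
opening: 0.005
```

play_rows([
  [1,0,0,0.05,0,0,0],
  [1,0.035,-0.0042,0,0,0,0],
  [1,0.034,-0.0042,0,0,0,0],
  [1,0,0,-0.015,0,0,0],
  [1,0,0,-0.005,0,0,0],
  [1,0,0,-0.002,0,0,0],
  [1,0,0,0,0,0,0],
])

```text
time_s: 36.83
position: [0.5443, -0.3533, 0.0405]
tcp_rot: [[0.99, -0.14, -0.003], [-0.14, -0.99, 0.003], [-0.004, -0.003, -1.0]]
force: [-1.2, 2.9, 3.4]
opening: 0.002
```

play_rows([
  [1,0,0,-0.002,0,0,0],
  [1,0,0,0,0,0,0],
])

```text
time_s: 37.08
position: [0.5444, -0.3534, 0.0404]
tcp_rot: [[0.99, -0.139, -0.003], [-0.139, -0.99, 0.003], [-0.004, -0.003, -1.0]]
force: [-3.0, 4.3, 14.7]
opening: 0.005
```

Housing top is at 40.4 mm (nominal 40) and the lug top at about 12.5 mm (nominal 12), so the logger is flat on the pocket floor. I retreat and run a last check on the dock and the other objects.

play_rows([
  [1,0,0,0.05,0,0,0],
  [1,0,0,0.06,0,0,0],
  [1,0,0,0.06,0,0,0],
  [1,0,0.06,0,0,0,0],
  [1,0,0.06,0,0,0,0],
  [1,0,0.06,0,0,0,0],
  [1,0,0.06,0,0,0,0],
  [1,0,0,0,0,0,0],
])

```text
time_s: 38.08
position: [0.544, -0.1104, 0.2079]
tcp_rot: [[0.991, -0.134, -0.004], [-0.134, -0.991, 0.002], [-0.004, -0.002, -1.0]]
force: [0.3, -0.7, -0.7]
opening: 0.001
```

Run:
```python
from h import *
t=snap('top','t15');s=snap('side','s15')
a=cv2.imread('pics/s7.png');b=cv2.imread('pics/s0.png');t7=cv2.imread('pics/t7.png');t14=cv2.imread('pics/t14.png')
d=lambda p,q,x0,x1,y0,y1:(np.abs(cv2.GaussianBlur(p,(3,3),0).astype(int)-cv2.GaussianBlur(q,(3,3),0))[y0:y1,x0:x1].max(2)>50).sum()
print('dock side s15 vs s7',d(s,a,100,200,275,384),'dock top',d(t,t7,75,140,205,262))
print('bystanders side vs s0: tape',d(s,b,105,150,215,250),'bar',d(s,b,55,130,245,300),'eraser',d(s,b,240,275,300,345),'jar',d(s,b,225,260,135,170),'plain',d(s,b,228,285,195,235),'book',d(s,b,60,190,155,225))
print('nest top vs t14',d(t,t14,376,418,170,224))
print(bot.read_state()['time_s'])
```

```text
dock side s15 vs s7 0 dock top 565
bystanders side vs s0: tape 0 bar 161 eraser 0 jar 0 plain 214 book 11
nest top vs t14 164
38.175
```

Run:
```python
from h import *
b=cv2.imread('pics/s0.png')
def d(p,x0,x1,y0,y1): return (np.abs(cv2.GaussianBlur(p,(3,3),0).astype(int)-cv2.GaussianBlur(b,(3,3),0))[y0:y1,x0:x1].max(2)>50).sum()
for n in('s10','s13','s7','s15'): 
    p=cv2.imread(f'pics/{n}.png'); print(n,'plain',d(p,228,285,195,235),'bar',d(p,55,112,245,278))
bot.hand_in()
```

```text
s10 plain 213 bar 0
s13 plain 209 bar 0
s7 plain 73 bar 0
s15 plain 214 bar 0
the job is handed in; nothing more can be done
```

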